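# Close and pin the keeper bar of a slanted tube rack

### The arm

A 6-joint arm with a two-finger parallel gripper is mounted at the origin on the work surface. World frame = base frame: x ahead of the robot, y to its left, z up, the work surface at z = 0. Lengths are in mm, angles in rad, forces in N, time in s.
With the tool pointing down it reaches from about 300 to 875 mm from the base axis. Payload 6.4 kg.
Tool frame: the origin (TCP) lies at the very end of the fingers, on their centre line; the grasp point (between the pads) lies 19 mm behind it (bot.hold_point_z is the distance from the TCP to the grasp point, in mm); z points along the fingers, y is the line along which they close (so a half turn about z gives the same grasp; the last joint's range is limited). The gripper opens to 88 mm and grips with 3 to 60 N. Pads are 18 mm wide; open, the fingers measure 123 mm over their backs; the gripper's body (75 mm by 187 mm) begins 45 mm behind the grasp point.
Start: joints at [-1.467, 0.181, 1.607, -0, 1.354, -0.206], TCP at [175.315, -547.636, 238.714] pointing down, gripper open.
Joint ranges: [-2.99, 2.99], [-0.89, 2.07], [0.3, 2.58], [-1.14, 4.28], [0, 2.63], [-3.12, 3.12]. Speed limits (rad/s): [2.57, 2.57, 3.01, 3.14, 3.14, 3.14].

### API

Orientations are given as a rotation vector (axis times angle).
In Python, from station import bot, optics gives the robot as it stands.
- The arm moves only by the tool move_arm, never from a script. Its argument "commands" is a list of rows, each a list of 2 entries, a list of its own where there are three numbers: the shift along the tool's x, y, z as a fraction of full scale, then the turn, a rotation vector about the tool's x, y, z as a fraction of full scale. A call has exactly 10 rows; each row is the pose to reach, as a shift and turn from the pose commanded when the call began, along the tool's axes at that moment, turning the shorter way round; what a row does not reach only later rows make up. Full scale, the value 1, is 400 mm for a shift and 2 pi rad for a turn. A row lasts 1/8 s, in which the tool goes at most 62.5 mm and 10.7 degrees, less where a joint would pass 70% of its speed; a pose out of reach is approached as far as the arm can. A call with a number of a shift or a turn outside -1 to 1 is refused whole. A call with a gripper value outside its range is refused whole. "fingers" is the closure, from 0 (fully open) to 1 (shut), set as the call begins (left out, the last holds). The fingers move at their own pace and stop on an object; "grip_force" is the grip in N (left out, the last holds). Time passes only in rows, so rows that repeat a pose let the fingers close, or fill a call up. It gives the time, the measured TCP pose, the force, the opening and the grip force at its end, in the units of the state.
- bot.state(): the state, without advancing time (a new reading comes with each control period).
- optics.capture(name): name is "scene" or "top"; returns a dict with "image" (480x640x3 uint8, red, green, blue), "fx", "fy", "cx", "cy" (pixels), "D" ([k1, k2, p1, p2, k3] as OpenCV has them; the pictures are not rectified), "R" (3x3) and "t" (3): a world point X has camera coordinates R X + t. Camera axes: x right, y down, z forward; pixel columns grow to the right and rows downward; lengths in mm; the calibration is good to about 2 mm. A picture is of the moment at which its call begins. There is no depth.
- bot.job_done(): hands the job in; it is judged then, once.
The state is a dict: "clock": time; "q": joint angles; "qvel": joint speeds; "joint_efforts": joint torques, N m; "position": TCP position; "ee_rot": TCP orientation; "contact_force": force on the tool from outside, world axes, zero at the start; "ft_torque": the same for the moment, N m; "finger_gap": finger opening in mm; "grip_force": force on a finger pad.
Only numpy, scipy, OpenCV 4.12 (cv2) and the standard library are available. Lean on these libraries where they do the work, as an engineer would, in place of code of your own. Each camera call takes 0.05 s, during which the arm holds its last target. There are 200 camera calls.

### The job

Swing the steel keeper bar of the slanted tube rack down across the tubes until it is fully home against its stop in the fork, and slide it lengthwise until its hole lines up with the holes of the fork. Then take the retaining pin out of its holder and push it through fork and bar until its flange sits flat on the fork, and let go of it. Leave the bottle, the beaker and the tip box where they stand.

Things in the scene. Friction and masses are not known exactly. Their poses are not given: they have to be found in the camera images.
- rack: White slanted tube rack, fixed; origin at the centre of its 170 x 270 mm foot on the bench, z up, turned up to 17 degrees. Its deck (150 x 260 mm) slopes at 28 degrees, rising towards the rack's +x, away from the robot. Three fixed capped tubes lie up and down the slope, tops 40 mm above the deck. The keeper bar swings over them; hinge at the rack's +y end, fork at its -y end.
- fork_hole (a point): Centre of the mouth of the pin hole, on the upper face of the fork's upper plate. Axes of the sloping deck: z along the hole, square to the deck, pointing out (28 degrees from vertical, leaning back to the robot); x up the slope; y level, towards the bar's hinge, whose axis is 180 mm away along +y.
- fork_under (a point): Centre of the hole where it leaves the underside of the fork's lower plate; axes as fork_hole, 38 mm under it, 29 mm free below it. The aluminium fork is two plates 50 x 50 x 10 mm, 18 mm apart, each with a straight 15 mm hole, joined by a wall on the downhill side (-x) and open uphill, where the end of the bar comes in.
- bar_post (a point): On the keeper bar (steel, 12 mm thick, 30 mm wide): round black post to move it by, 18 mm in diameter, 50 mm high on the bar, square to the deck, 80 mm from the bar's hole towards the hinge. The point is on the post's axis, 28 mm above the bar's upper face, 22 mm under the post's top. z along the post; -y runs along the bar from the hinge to its hole.
- bar_hole (a point): Centre of the 15 mm hole near the end of the keeper bar, at its upper face; axes as bar_post. The bar is slotted at the hinge and can be slid lengthwise by 8 mm either way (it rubs with 2.5 N and stays), so no stop sets this: the hole is then 172 to 188 mm from the hinge axis. Lined up, this point lies 13 mm under fork_hole, on its axis (180 mm).
- holder: Grey plastic block 70 x 70 x 66 mm high, fixed, with a loose 20 mm hole down its middle in which the pin stands upright at the start. Origin at the centre of its underside.
- pin_grip (a point): Centre of the pin's grip, a flat black tab 34 mm wide (x), 14 mm thick (y; pinch along y), 45 mm tall (z, along the pin, away from its tip). Below it a steel flange, 34 mm across, 6 mm thick, its underside 28.5 mm below this point. The pin weighs about 150 g and at first stands upright in the holder, flange on the block's top.
- pin_seat (a point): Centre of the underside of the pin's flange; axes as pin_grip. Below it the round steel shank, 14 mm in diameter, 60 mm long, its flat end only slightly chamfered (11 mm, over 3 mm) (the tip is 88.5 mm below pin_grip). With the pin home this point coincides with fork_hole.
- bottle_mid (a point): Centre of a white reagent bottle with blue cap, 64 mm across, 150 mm tall; leave it alone. It and the pin holder may have swapped places.
- beaker_mid (a point): Centre of a glass beaker, 72 mm across, 90 mm tall; leave it alone.
- tipbox_mid (a point): Centre of a blue pipette-tip box, 85 x 120 x 62 mm, between the robot and the rack; leave it alone.
- swing (a joint): Angle of the keeper bar about its hinge (rad), whose axis is square to the deck: 0 = home, against its stop, lying level along the rack; positive = swung open up the slope (to 1.2). It starts at 0.6 to 1.1 and stays where it is left: the hinge rubs with 0.2 N m (about 2 N at the post); at the stop the force rises sharply.
Things that resemble listed ones, but are neither listed nor needed, are in the scene too. There is more than one size of the part that bears pin_grip; the job needs the middle-sized.

How it is judged:
By the outcome, as a careful person would: the job done as asked, in the order asked, and still so for the second after the job is handed in, with the robot touching nothing.
It also fails if it takes over 67 s, if anything falls off the work surface, if the arm or the gripper's body presses on something with over 40 N, if the wrist force passes 120 N, or if a joint passes its speed limit or range.

## Working session

There is one attempt and no reset: what is moved stays moved. The work goes in short steps, Python scripts to look and compute and a tool call to move; the robot and the scene stay as the last step left them, time stands still between calls to the robot, and variables do not carry over. Pictures are saved under pics/ and viewed, at most 10 in all, crops included, and the job is handed in when it is done.

Besides the shell and the picture viewer there is one more tool, called after "Request:" by a JSON object that holds its "method" and its "body". move_arm: Moves the arm, as the interface text tells. Its arguments: {"type":"object","properties":{"commands":{"type":"array","items":{"type":"array"}},"fingers":{"type":"number"},"grip_force":{"type":"number"}},"required":["commands"]}

```bash
mkdir -p pics; python3 - <<'E'
from station import bot, optics
import cv2,pickle
for n in("scene","top"):
    c=optics.capture(n); pickle.dump(c,open(n+"0.pkl","wb")); cv2.imwrite(f"pics/{n}0.png",c["image"][:,:,::-1])
    print(n,c["fx"],c["cx"],c["cy"],c["D"],c["R"],c["t"], -c["R"].T@c["t"])
print(bot.state())
E
```

```text
scene 607.7619572388894 313.59661061474935 234.15470787588393 [0.00920714 0.         0.         0.         0.        ] [[ 0.82990293  0.55767657  0.01606137]
 [ 0.3508461  -0.49929309 -0.79222057]
 [-0.43378352  0.66310124 -0.61002345]] [-443.35215223  -39.74059791 1606.51620912] [1078.76233886 -837.87798298  955.6500814 ]
top 443.2661441087906 322.57633507665514 239.22882232366044 [-0.02913594  0.          0.          0.          0.        ] [[ 0.02668796 -0.99961897  0.00704685]
 [-0.98290069 -0.02752511 -0.18206755]
 [ 0.18219215 -0.00206734 -0.98326077]] [ 47.94486941 512.69097823 910.72026747] [336.71868641  63.92124777 988.48204615]
{'clock': 0.1, 'q': array([-1.46727767e+00,  1.81446938e-01,  1.60786724e+00, -1.06077044e-05,
        1.35377742e+00, -2.06282181e-01]), 'qvel': array([-0.00032387, -0.0018676 , -0.00232613,  0.00062518, -0.00029623,
       -0.00122326]), 'joint_efforts': array([ 5.96766458e-04, -4.34820628e+01, -3.42695796e+01,  7.04058493e-02,
        3.40717554e-02, -3.67748737e-05]), 'position': array([ 175.27471158, -547.15501314,  237.93106601]), 'ee_rot': array([-3.10249792e+00, -4.84462809e-01, -1.04629638e-04]), 'contact_force': array([-0.11037354, -0.03116684, -0.30151169]), 'ft_torque': array([-0.0208658 ,  0.04560542,  0.00210133]), 'grip_force': 0.0, 'finger_gap': 87.92754548236216}
```

View pics/scene0.png

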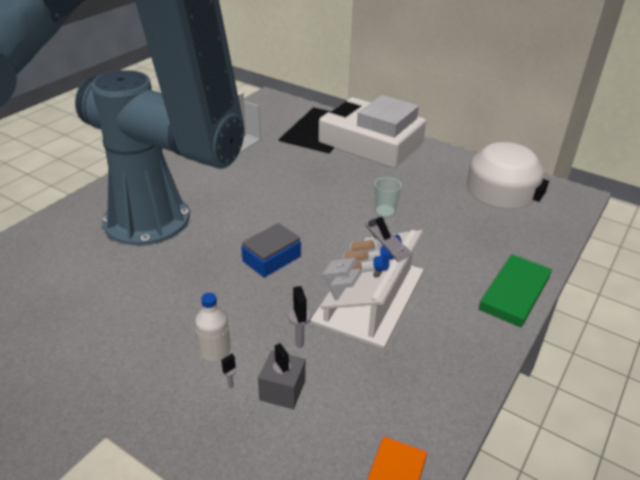

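View pics/top0.png

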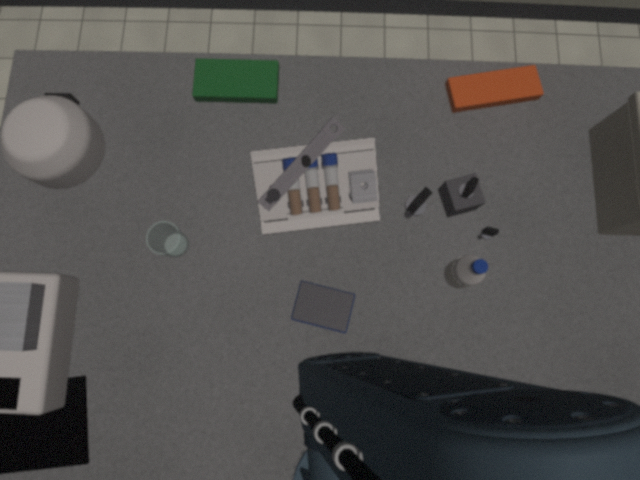

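Candidates for the pin, as scene/top pixels: a large one free-standing at (299,305)/(419,202), one in the grey holder at (281,357)/(469,187), and a small one at (229,365)/(489,232). I choose the one in the holder, since it stands in the holder and looks middle-sized. Next is a close crop to check it.

```bash
python3 - <<'E'
import cv2,numpy as np
a=cv2.imread("pics/scene0.png");b=cv2.imread("pics/top0.png")
r=lambda i,x,y,w,h:cv2.resize(i[y:y+h,x:x+w],(400,300),interpolation=cv2.INTER_CUBIC)
# A: scene pins, B: scene rack, C: top pins, D: top rack
o=np.vstack([np.hstack([r(a,200,280,140,105),cv2.resize(a[210:345,300:440],(400,300),interpolation=2)]),np.hstack([r(b,390,160,120,90),r(b,240,110,160,120)])])
cv2.imwrite("pics/crop0.png",o)
E
```

```text
(no output)
```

View pics/crop0.png

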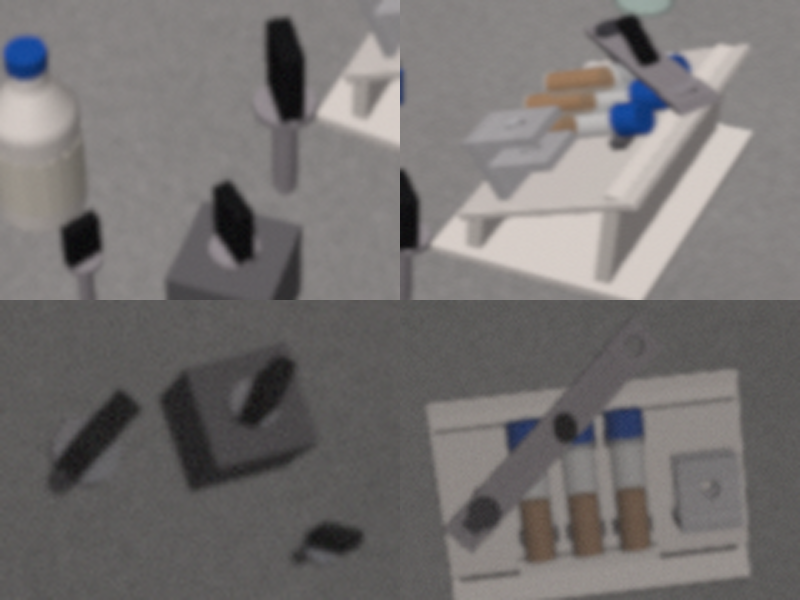

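The crop confirms that the holder pin is middle-sized: its tab is smaller than the free-standing one and larger than the tiny one. It also shows the fork hole at about scene (341,265) / top (364,185), and the post at about top (307,161). Now I measure.

```bash
cat > h.py <<'E'
import numpy as np,cv2,pickle
from scipy.spatial.transform import Rotation as Ro
def K(c): return np.array([[c["fx"],0,c["cx"]],[0,c["fy"],c["cy"]],[0,0,1.]])
def ray(c,uv):
    p=cv2.undistortPoints(np.array([[uv]],float),K(c),np.array(c["D"],float))[0,0]
    d=c["R"].T@np.array([p[0],p[1],1]); return -c["R"].T@c["t"],d/np.linalg.norm(d)
def tri(a,ua,b,ub):
    o1,d1=ray(a,ua);o2,d2=ray(b,ub)
    s,t=np.linalg.lstsq(np.c_[d1,-d2],o2-o1,rcond=None)[0]
    p,q=o1+s*d1,o2+t*d2; return (p+q)/2,np.linalg.norm(p-q)
def plane(c,uv,z):
    o,d=ray(c,uv); return o+d*(z-o[2])/d[2]
def proj(c,X): return cv2.projectPoints(np.array(X,float).reshape(-1,1,3),cv2.Rodrigues(c["R"])[0],np.array(c["t"],float),K(c),np.array(c["D"],float))[0][:,0]
def blob(mask,near,x0=None):
    n,l,s,ce=cv2.connectedComponentsWithStats(mask.astype(np.uint8))
    ok=[i for i in range(1,n) if s[i,4]>15]
    i=min(ok,key=lambda i:np.hypot(*(ce[i]-near))); return ce[i],s[i],l==i
def plan(pos,R):
    from station import bot
    s=bot.state(); R0=Ro.from_rotvec(s["ee_rot"])
    sh=R0.inv().apply(np.array(pos)-s["position"])/400; tu=(R0.inv()*Ro.from_matrix(R)).as_rotvec()/(2*np.pi)
    print("shift",sh.round(5),"turn",tu.round(5),"deg",np.degrees(np.linalg.norm(tu)*2*np.pi).round(1))
E
python3 - <<'E'
from h import *
S=pickle.load(open("scene0.pkl","rb"));T=pickle.load(open("top0.pkl","rb"))
bs=S["image"].max(2)<45; bt=T["image"].max(2)<45
for nm,us,ut in [("pin",(281,357),(469,187)),("stray",(299,305),(419,202)),("small",(229,365),(489,232)),("post",(380,230),(307,161))]:
    cs,ss,ms=blob(bs,us);ct,st,mt=blob(bt,ut)
    X,e=tri(S,cs,T,ct); print(nm,cs.round(1),ss,ct.round(1),st,X.round(1),e.round(1))
    if nm in("pin","stray"):
        for c,m,ctr in((S,ms,cs),(T,mt,ct)):
            w=np.diff(proj(c,[X-[0,0,15],X+[0,0,15]]),axis=0)[0]; sc=None
            w/=np.linalg.norm(w); n=np.array([-w[1],w[0]])
            # world horizontal direction imaged perpendicular to vertical
            J=np.array([(proj(c,[X+d])-proj(c,[X]))[0] for d in np.eye(3)[:2]])@n
            yx=np.argwhere(m)[:,::-1]; ext=np.ptp(yx@n)+1
            print("  horizontal dir",np.degrees(np.arctan2(J[1],J[0])).round(),"extent mm",(ext/np.linalg.norm(J)).round(1))
X,e=tri(S,(341,264.9),T,(364.4,184.8)); print("fork",X.round(1),e)
w=(T["image"].min(2)>105)
cs,ss,m=blob(cv2.morphologyEx(w.astype(np.uint8),cv2.MORPH_CLOSE,np.ones((5,5))),(315,190))
print(ss); cn=max(cv2.findContours(m.astype(np.uint8),0,2)[0],key=cv2.contourArea)
r=cv2.minAreaRect(cn); bx=cv2.boxPoints(r); print(r); print([plane(T,b,5).round(0)[:2] for b in bx])
# tones
print(T["image"][180:192,358:372,1]); print(S["image"][258:272,332:350,1])
E
```

```text
pin [281.4 357.4] [275 345  14  26 244] [469.7 186.7] [462 178  16  19 156] [ 624.3 -244.6   95. ] 2.0
  horizontal dir 37.0 extent mm 25.5
  horizontal dir -137.0 extent mm 22.5
stray [299.5 303.9] [294 287  12  35 339] [418.6 200.5] [407 188  24  26 212] [ 584.7 -130.4  117.9] 2.4
  horizontal dir 35.0 extent mm 23.7
  horizontal dir -128.0 extent mm 18.2
small [228.1 363.2] [222 355  13  18 159] [489.6 231.1] [482 228  16   7  85] [ 535.9 -293.4   67. ] 2.1
post [382.5 227.5] [376 218  14  21 132] [305.8 160.8] [303 156   7  10  52] [637.4  99.1 186.8] 2.9
fork [606.3 -15.9 148.4] 5.4896710757392135
[ 250  138  131   96 7531]
((316.60589599609375, 185.17166137695312), (84.39712524414062, 125.19103240966797), 83.24642944335938)
[array([725., 239.]), array([771., -53.]), array([568., -76.]), array([526., 205.])]
[[113 116 113 117 116 115 114 112 113 116 111 117 114 115]
 [117 115 113 117 114 113 110 108 110 112 115 115 114 116]
 [114 112 114 117 118 115 108 102 103 107 112 118 118 118]
 [114 115 124 124 127 123 106  98  95 107 113 115 121 119]
 [117 118 118 125 125 122 106  95  97  
[... 784 characters left out ...]
155 155 154 154 155 156]
 [158 160 158 158 156 158 161 162 163 157 151 149 153 155 154 154 155 155]
 [157 160 159 157 160 160 164 165 161 151 140 141 149 154 153 154 156 153]
 [158 160 159 158 158 159 160 160 153 147 141 140 150 153 155 155 153 147]
 [159 159 159 157 155 153 151 152 151 148 146 148 153 155 156 155 151 141]
 [158 158 157 158 154 149 148 151 151 154 153 153 155 156 155 153 146 136]
 [159 158 158 159 156 153 152 154 156 155 157 156 156 156 155 149 140 132]
 [158 159 158 160 159 158 158 158 158 157 156 155 156 155 151 143 133 131]
 [158 158 158 161 161 161 159 159 155 155 154 154 154 152 146 137 132 131]
 [157 158 158 158 157 158 157 155 151 150 150 149 149 144 138 131 129 134]]
```

```bash
python3 - <<'E'
from h import *
a=cv2.imread("pics/scene0.png");b=cv2.imread("pics/top0.png")
def z(i,x,y):
    c=i[y:y+44,x:x+29].astype(float)if 0 else i[y:y+30,x:x+40].astype(float)
    c=(c-c.min())/(c.max()-c.min())*255
    o=cv2.resize(c.astype(np.uint8),(800,600) if 0 else (400,300),interpolation=cv2.INTER_CUBIC)
    for k in range(0,400,50): cv2.putText(o,str(x+k//10),(k,10),0,.35,(0,0,255),1); cv2.line(o,(k+5,12),(k+5,18),(0,0,255),1)
    for k in range(0,300,50): cv2.putText(o,str(y+k//10),(0,k+9),0,.35,(0,255,0),1)
    return o
cv2.imwrite("pics/z.png",np.vstack([np.hstack([z(a,322,250),z(b,345,170)]),np.hstack([z(a,365,212),z(a,262,338)])]))
E
```

```text
(no output)
```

View pics/z.png

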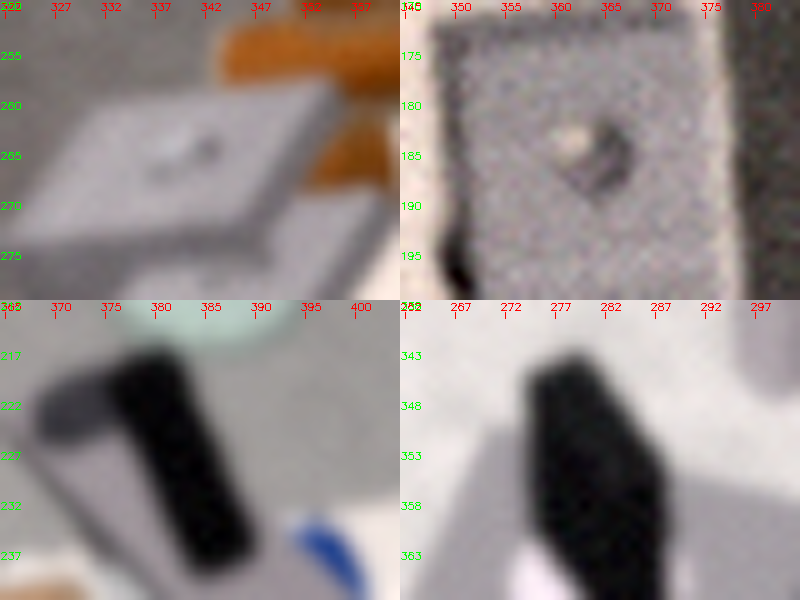

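```bash
python3 - <<'E'
from h import *
S=pickle.load(open("scene0.pkl","rb"));T=pickle.load(open("top0.pkl","rb"))
f=lambda x,y:plane(S,(262+x/10-.5,338+y/10-.5),117.5)
a,b,c=f(130,75),f(180,52),f(258,160)
for p,q in((a,b),(b,c)): print(np.linalg.norm(q-p).round(1),np.degrees(np.arctan2(*(q-p)[1::-1])).round())
X,e=tri(S,(340,265),T,(364,185.2));print("fork",X.round(1),e.round(1))
np.save("fork0.npy",X)
yw=np.radians(8.6);th=np.radians(28)
ey=np.array([-np.sin(yw),np.cos(yw),0]);ex=np.array([np.cos(th)*np.cos(yw),np.cos(th)*np.sin(yw),np.sin(th)]);ez=np.cross(ex,ey)
P=np.array([637.4,99.1,186.8]);h=X+180*ey
d=P-h;print("post rel hinge",[round(float(d@v),1) for v in(ex,ey,ez)])
# edges of upper plate in scene (side dir) & bar dir: check yaw from long white deck edges in top
g=cv2.cvtColor(T["image"],cv2.COLOR_RGB2GRAY)
L=cv2.HoughLinesP(cv2.Canny(cv2.resize(g[130:240,240:390],None,fx=3,fy=3,interpolation=2),30,90),1,np.pi/360,50,minLineLength=100,maxLineGap=10)
for l in L[:,0]:
    p=plane(T,(240+l[0]/3,130+l[1]/3),60);q=plane(T,(240+l[2]/3,130+l[3]/3),60);v=q-p
    print(np.linalg.norm(v).round(),np.degrees(np.arctan2(v[1],v[0])).round(1),(p[:2]).round())
E
```

```text
10.5 67.0
29.8 -25.0
fork [604.9 -15.7 147.5] 3.6
post rel hinge [62.0, -71.3, 11.5]Traceback (most recent call last):
  File "<stdin>", line 15, in <module>
TypeError: 'NoneType' object is not subscriptable
```

```bash
cat >> h.py <<'E'
def axes(yaw=8.6,th=28):
    yw,th=np.radians([yaw,th])
    ey=np.array([-np.sin(yw),np.cos(yw),0]);ex=np.array([np.cos(th)*np.cos(yw),np.cos(th)*np.sin(yw),np.sin(th)])
    return ex,ey,np.cross(ex,ey)
E
python3 - <<'E'
from h import *
T=pickle.load(open("top0.pkl","rb"))
g=cv2.GaussianBlur(T["image"],(3,3),0).min(2).astype(int)
for nm,cols,rng,sgn in(("front",range(268,374,2),range(205,245),-1),("back",range(262,310,2),range(130,165),1)):
    pts=[]
    for u in cols:
        d=np.array([g[v+1,u]-g[v-1,u] for v in rng])*sgn
        k=int(np.argmax(d))
        if 0<k<len(d)-1: 
            a,b,c=d[k-1:k+2]; pts.append(plane(T,(u,rng[k]+.5*(a-c)/(a-2*b+c+1e-9)),0 if nm=="front" else 100)[:2])
    pts=np.array(pts,np.float32); v=cv2.fitLine(pts,cv2.DIST_HUBER,0,.01,.01).ravel()
    print(nm,np.degrees(np.arctan2(v[1],v[0])).round(2),v[2:],np.abs((pts-v[2:])@[-v[1],v[0]]).mean())
ex,ey,ez=axes(); R=np.c_[ex,-ey,-ez]
P=np.array([637.4,99.1,186.8])+3*ez
plan(P-19*ez+70*ez,R); print(P-19*ez+70*ez)
E
```

```text
front -81.48 [548.41156  68.34081] 0.15830514
back -81.18 [697.7138  149.65225] 0.3351647
shift [ 1.5303  -1.19657  0.01084] turn [-0.00644  0.07758  0.02485] deg 29.4
[612.33357782  95.30906007 234.47917001]
```

Request:
{"method": "move_arm", "body": {"commands": [[[0.06, -0.05, 0], [0, 0, 0]], [[0.14, -0.11, 0], [0, 0, 0]], [[0.25, -0.2, 0], [0, 0.005, 0]], [[0.37, -0.29, 0], [0, 0.01, 0]], [[0.5, -0.39, 0], [0, 0.018, 0.005]], [[0.62, -0.49, 0], [0, 0.026, 0.01]], [[0.74, -0.58, 0], [0, 0.034, 0.012]], [[0.86, -0.67, 0], [0, 0.042, 0.012]], [[0.95, -0.75, 0], [0, 0.05, 0.012]], [[1.0, -0.8, 0], [0, 0.055, 0.012]]], "fingers": 0.5}}

```text
clock: 1.35
position: [459.0, -118.6, 238.4]
ee_rot: [-3.021, -0.357, -0.526]
contact_force: [-0.2, 0.7, 0.5]
finger_gap: 44.2
grip_force: 0.0
```

```bash
cat > g.py <<'E'
from h import *
ex,ey,ez=axes(); R=np.c_[ex,-ey,-ez]
P=np.array([637.4,99.1,186.8])+3*ez
plan(P-19*ez+70*ez,R)
from station import bot
s=bot.state();print(s["clock"],s["position"],s["finger_gap"],s["q"].round(2))
E
python3 g.py
```

```text
shift [ 0.46353 -0.42932  0.18383] turn [-0.00766  0.02275  0.01188] deg 9.6
1.35 [ 459.04350609 -118.61242026  238.36614687] 44.210756431284295 [-0.7  -0.26  2.07  0.31  1.15  0.53]
```

Request:
{"method": "move_arm", "body": {"commands": [[[0.03, -0.03, 0.01], [0, 0.002, 0.001]], [[0.09, -0.08, 0.03], [-0.001, 0.005, 0.003]], [[0.16, -0.15, 0.06], [-0.003, 0.009, 0.005]], [[0.24, -0.22, 0.09], [-0.004, 0.013, 0.007]], [[0.32, -0.3, 0.12], [-0.006, 0.017, 0.009]], [[0.39, -0.36, 0.15], [-0.007, 0.02, 0.011]], [[0.44, -0.41, 0.175], [-0.0077, 0.0228, 0.0119]], [[0.4635, -0.429, 0.1838], [-0.0077, 0.0228, 0.0119]], [[0.4635, -0.429, 0.1838], [-0.0077, 0.0228, 0.0119]], [[0.4635, -0.429, 0.1838], [-0.0077, 0.0228, 0.0119]]]}}

```text
clock: 2.6
position: [612.1, 91.7, 234.4]
ee_rot: [-3.008, -0.222, -0.748]
contact_force: [0.1, -0.2, -0.4]
finger_gap: 43.9
grip_force: 0.0
```

```bash
python3 g.py; python3 - <<'E'
from station import optics
import cv2,pickle,numpy as np
o=[]
for n,(x,y) in(("scene",(320,140)),("top",(240,90))):
    c=optics.capture(n); pickle.dump(c,open(n+"1.pkl","wb")); o.append(cv2.resize(c["image"][y:y+150,x:x+100,::-1],(400,600),interpolation=2))
cv2.imwrite("pics/a1.png",np.hstack(o))
E
```

```text
shift [ 0.00167 -0.00881  0.0007 ] turn [ 0.00038  0.00018 -0.0003 ] deg 0.2
2.6 [612.13875389  91.71911468 234.41862795] 43.901553994866084 [-0.1  -0.01  1.9   0.16  0.78  1.23]
```

View pics/a1.png

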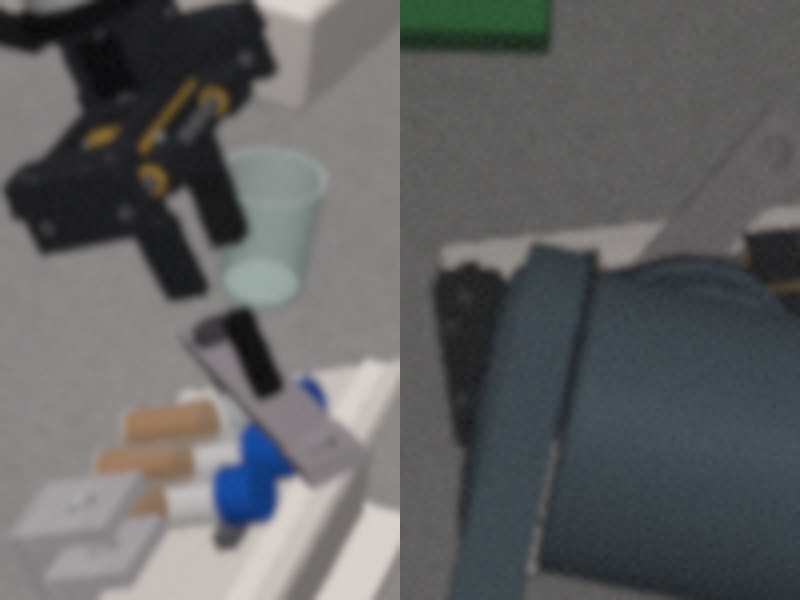

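The picture shows the open fingers pointing along the post axis. The post top is at about scene (380,218), and the beaker is well clear. I descend onto the post.

Request:
{"method": "move_arm", "body": {"commands": [[[0.002, -0.008, 0.01], [0, 0, 0]], [[0.002, -0.008, 0.03], [0, 0, 0]], [[0.002, -0.008, 0.055], [0, 0, 0]], [[0.002, -0.008, 0.08], [0, 0, 0]], [[0.002, -0.008, 0.105], [0, 0, 0]], [[0.002, -0.008, 0.13], [0, 0, 0]], [[0.002, -0.008, 0.15], [0, 0, 0]], [[0.002, -0.008, 0.165], [0, 0, 0]], [[0.002, -0.008, 0.175], [0, 0, 0]], [[0.002, -0.008, 0.175], [0, 0, 0]]]}}

```text
clock: 3.95
position: [645.1, 100.7, 172.8]
ee_rot: [-3.007, -0.223, -0.748]
contact_force: [0.1, 0.0, 0.6]
finger_gap: 44.0
grip_force: 0.0
```

Request:
{"method": "move_arm", "body": {"commands": [[[0, 0, 0], [0, 0, 0]], [[0, 0, 0], [0, 0, 0]], [[0, 0, 0], [0, 0, 0]], [[0, 0, 0], [0, 0, 0]], [[0, 0, 0], [0, 0, 0]], [[0, 0, 0], [0, 0, 0]], [[0, 0, 0], [0, 0, 0]], [[0, 0, 0], [0, 0, 0]], [[0, 0, 0], [0, 0, 0]], [[0, 0, 0], [0, 0, 0]]], "fingers": 1, "grip_force": 25}}

```text
clock: 5.2
position: [645.1, 100.6, 173.0]
ee_rot: [-3.007, -0.223, -0.749]
contact_force: [-0.1, -2.8, 0.2]
finger_gap: 17.4
grip_force: 25.0
```

```bash
cat > st.py <<'E'
from h import *
from station import bot
ex,ey,ez=axes(); F=np.load("fork0.npy"); s=bot.state(); R=Ro.from_rotvec(s["ee_rot"]).as_matrix()
G=s["position"]-bot.hold_point_z*R[:,2]; d=G-F
print("t",s["clock"],"gap",s["finger_gap"].round(1),"grip",s["grip_force"].round(1))
print("hold rel fork (deck)",[round(float(d@v),1) for v in(ex,ey,ez)],"force deck",[round(float(s["contact_force"]@v),1) for v in(ex,ey,ez)],"torque",s["ft_torque"].round(2))
print("tool in deck axes",(np.c_[ex,ey,ez].T@R).round(3).tolist())
E
python3 st.py
```

```text
Traceback (most recent call last):
  File "st.py", line 5, in <module>
    print("t",s["clock"],"gap",s["finger_gap"].round(1),"grip",s["grip_force"].round(1))
                               ^^^^^^^^^^^^^^^^^^^^^
AttributeError: 'float' object has no attribute 'round'
```

```bash
sed -i 's/s\["finger_gap"\].round(1)/s["finger_gap"]/;s/s\["grip_force"\].round(1)/s["grip_force"]/' st.py; python3 st.py
```

```text
t 5.2 gap 17.401099163108587 grip 24.989141151309013
hold rel fork (deck) [62.5, 109.1, 14.4] force deck [-0.3, -2.8, 0.4] torque [-0.36  0.23 -0.19]
tool in deck axes [[1.0, -0.001, -0.001], [-0.001, -1.0, -0.002], [-0.001, 0.002, -1.0]]
```

Request:
{"method": "move_arm", "body": {"commands": [[[-0.01, 0.008, 0], [0, 0, 0]], [[-0.0208, 0.0163, 0], [0, 0, 0]], [[-0.038, 0.0273, 0], [0, 0, 0]], [[-0.0565, 0.0368, 0], [0, 0, 0]], [[-0.0755, 0.0447, 0], [0, 0, 0]], [[-0.095, 0.051, 0], [0, 0, 0]], [[-0.115, 0.0555, 0], [0, 0, 0]], [[-0.13, 0.058, 0], [0, 0, 0]], [[-0.138, 0.0583, 0], [0, 0, 0]], [[-0.138, 0.0583, 0], [0, 0, 0]]]}}

```text
clock: 6.45
position: [600.3, 70.2, 147.2]
ee_rot: [-3.007, -0.223, -0.749]
contact_force: [1.8, 1.4, 0.9]
finger_gap: 17.2
grip_force: 25.0
```

```bash
python3 st.py
```

```text
t 6.45 gap 17.191085392086414 grip 24.982060818001628
hold rel fork (deck) [7.2, 85.7, 14.5] force deck [2.2, 1.1, -0.1] torque [ 0.33 -0.22 -0.1 ]
tool in deck axes [[1.0, -0.001, -0.001], [-0.001, -1.0, -0.002], [-0.001, 0.002, -1.0]]
```

Force is normal at 2 N of hinge rub. Next I approach the stop slowly.

Request:
{"method": "move_arm", "body": {"commands": [[[-0.003, 0, 0], [0, 0, 0]], [[-0.006, 0, 0], [0, 0, 0]], [[-0.009, 0, 0], [0, 0, 0]], [[-0.011, 0, 0], [0, 0, 0]], [[-0.013, 0, 0], [0, 0, 0]], [[-0.015, 0, 0], [0, 0, 0]], [[-0.017, 0, 0], [0, 0, 0]], [[-0.018, 0, 0], [0, 0, 0]], [[-0.018, 0, 0], [0, 0, 0]], [[-0.018, 0, 0], [0, 0, 0]]]}}

```text
clock: 7.7
position: [593.9, 69.4, 143.7]
ee_rot: [-3.007, -0.223, -0.748]
contact_force: [3.4, -1.9, 2.8]
finger_gap: 17.0
grip_force: 25.0
```

```bash
python3 st.py
```

```text
t 7.7 gap 17.03672013807628 grip 24.98547613620758
hold rel fork (deck) [-0.1, 85.8, 14.4] force deck [4.1, -2.4, 1.0] torque [-0.15 -0.42 -0.3 ]
tool in deck axes [[1.0, -0.001, -0.001], [-0.001, -1.0, -0.002], [-0.001, 0.002, -1.0]]
```

Request:
{"method": "move_arm", "body": {"commands": [[[-0.001, 0, 0], [0, 0, 0]], [[-0.002, 0, 0], [0, 0, 0]], [[-0.003, 0, 0], [0, 0, 0]], [[-0.004, 0, 0], [0, 0, 0]], [[-0.005, 0, 0], [0, 0, 0]], [[-0.005, 0, 0], [0, 0, 0]], [[-0.005, 0, 0], [0, 0, 0]], [[-0.005, 0, 0], [0, 0, 0]], [[-0.005, 0, 0], [0, 0, 0]], [[-0.005, 0, 0], [0, 0, 0]]]}}

```text
clock: 8.95
position: [592.3, 69.1, 142.9]
ee_rot: [-3.007, -0.223, -0.749]
contact_force: [3.6, -1.0, 2.8]
finger_gap: 17.4
grip_force: 25.0
```

```bash
python3 st.py
```

```text
t 8.95 gap 17.44753361673781 grip 24.984291046857834
hold rel fork (deck) [-2.0, 85.8, 14.5] force deck [4.3, -1.5, 0.9] torque [-0.11 -0.47 -0.41]
tool in deck axes [[1.0, -0.001, -0.001], [-0.001, -1.0, -0.002], [-0.001, 0.002, -1.0]]
```

Request:
{"method": "move_arm", "body": {"commands": [[[-0.002, 0, 0], [0, 0, 0]], [[-0.003, 0, 0], [0, 0, 0]], [[-0.004, 0, 0], [0, 0, 0]], [[-0.005, 0, 0], [0, 0, 0]], [[-0.006, 0, 0], [0, 0, 0]], [[-0.007, 0, 0], [0, 0, 0]], [[-0.007, 0, 0], [0, 0, 0]], [[-0.007, 0, 0], [0, 0, 0]], [[-0.007, 0, 0], [0, 0, 0]], [[-0.007, 0, 0], [0, 0, 0]]]}}

```text
clock: 10.2
position: [589.9, 68.8, 141.6]
ee_rot: [-3.007, -0.223, -0.749]
contact_force: [4.0, -1.2, 2.5]
finger_gap: 17.4
grip_force: 25.0
```

```bash
python3 st.py; python3 - <<'E'
from station import optics
import cv2,pickle,numpy as np
c=optics.capture("scene"); pickle.dump(c,open("scene2.pkl","wb")); cv2.imwrite("pics/a2.png",cv2.resize(c["image"][200:320,300:460,::-1],(800,600),interpolation=2))
E
```

```text
t 10.2 gap 17.360171169157308 grip 24.981213994324207
hold rel fork (deck) [-4.8, 85.8, 14.5] force deck [4.5, -1.7, 0.4] torque [-0.12 -0.47 -0.41]
tool in deck axes [[1.0, -0.001, -0.001], [-0.001, -1.0, -0.002], [-0.001, 0.002, -1.0]]
```

View pics/a2.png

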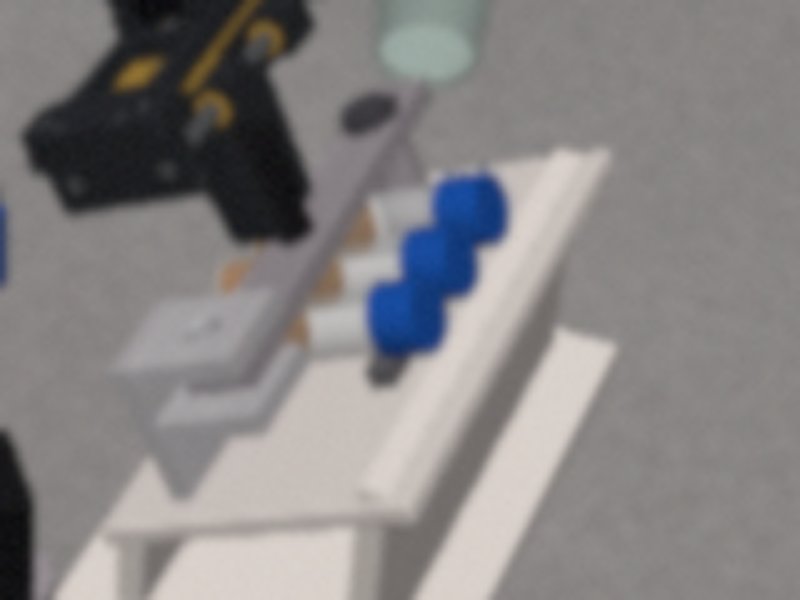

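```bash
python3 - <<'E'
from h import *
S=pickle.load(open("scene2.pkl","rb"));ex,ey,ez=axes();F=np.load("fork0.npy")
P=lambda a,y,x,z=-13:F+ey*180+ (np.sin(a)*ex-np.cos(a)*ey)*(180-y)+x*(np.cos(a)*ex+np.sin(a)*ey)+z*ez
g=cv2.GaussianBlur(S["image"][...,1],(3,3),0).astype(np.float32)
for y in(45,60,75,90,105,120,135,150):
    # gray profile along deck x at bar-top level
    xs=np.arange(-25,40,1.);uv=proj(S,[P(0,y,x) for x in xs]).astype(np.float32)
    v=cv2.remap(g,uv[:,0].reshape(1,-1),uv[:,1].reshape(1,-1),cv2.INTER_CUBIC)[0]
    print(y,v[::3].astype(int))
for d in(0,180): print(proj(S,[F+d*ey-13*ez*(d>0)]).round(1))
E
python3 - <<'E'
print([*range(-25,40,3)])
E
```

```text
45 [147 149 149 147 145 145 146 145 143 142 141 138 132 127 124 117 110 106
 102 101 103 107]
60 [141 135 127 123 123 125 126 125 125 126 126 125 124 124 123 117 110 105
 105 109 124 146]
75 [135 132 129 127 125 121 119 119 116 109 105 107 114 118 120 117 110 105
 105 106 109 110]
90 [ 52  48  45  42  41  42  37  29  24  25  37  63  95 116 121 117 110 105
 105 107 112 126]
105 [ 27  29  27  25  22  19  19  27  54  92 115 124 126 126 123 117 110 107
 115 136 152 154]
120 [ 24  21  18  18  20  31  56  88 112 123 126 127 127 126 122 115 109 106
 106 108 113 117]
135 [ 18  18  22  34  65 102 123 129 128 127 127 127 127 126 122 114 109 107
 108 112 116 116]
150 [ 40  73 109 132 136 135 131 129 128 128 127 127 127 126 122 115 109 107
 107 108 114 125]
[[339.1 265.2]]
[[372.9 223.5]]
[-25, -22, -19, -16, -13, -10, -7, -4, -1, 2, 5, 8, 11, 14, 17, 20, 23, 26, 29, 32, 35, 38]
```

The picture shows the bar inside the fork slot. Its uphill edge runs parallel to the rack's y axis to within about 1 mm over 90 mm, so it is at or near home and the fingers are slipping along the post. I will re-centre, grip harder, slide it and press again.

Request:
{"method": "move_arm", "body": {"commands": [[[0, 0, 0], [0, 0, 0]], [[0, 0, 0], [0, 0, 0]], [[0, 0, 0], [0, 0, 0]], [[0, 0, 0], [0, 0, 0]], [[0, 0, 0], [0, 0, 0]], [[0.005, 0, 0], [0, 0, 0]], [[0.01, 0, 0], [0, 0, 0]], [[0.0125, 0, 0], [0, 0, 0]], [[0.0125, 0, 0], [0, 0, 0]], [[0.0125, 0, 0], [0, 0, 0]]], "fingers": 0.6}}

```text
clock: 11.5
position: [594.2, 69.4, 143.8]
ee_rot: [-3.007, -0.223, -0.749]
contact_force: [0.4, 0.4, 0.4]
finger_gap: 35.3
grip_force: 0.0
```

Request:
{"method": "move_arm", "body": {"commands": [[[0, 0, 0], [0, 0, 0]], [[0, 0, 0], [0, 0, 0]], [[0, 0, 0], [0, 0, 0]], [[0, 0, 0], [0, 0, 0]], [[0, 0, 0], [0, 0, 0]], [[0, 0.002, 0], [0, 0, 0]], [[0, 0.005, 0], [0, 0, 0]], [[0, 0.009, 0], [0, 0, 0]], [[0, 0.0135, 0], [0, 0, 0]], [[0, 0.0135, 0], [0, 0, 0]]], "fingers": 1, "grip_force": 55}}

```text
clock: 12.75
position: [595.1, 63.9, 143.9]
ee_rot: [-3.007, -0.223, -0.749]
contact_force: [-0.8, 1.2, 1.3]
finger_gap: 16.5
grip_force: 54.9
```

```bash
python3 st.py
```

```text
t 12.75 gap 16.522879546429042 grip 54.931592512875795
hold rel fork (deck) [0.2, 80.2, 14.5] force deck [0.0, 1.3, 1.4] torque [0.38 0.26 0.17]
tool in deck axes [[1.0, -0.001, -0.001], [-0.001, -1.0, -0.002], [-0.001, 0.002, -1.0]]
```

Now I press to the stop with the firm grip, in small steps.

Request:
{"method": "move_arm", "body": {"commands": [[[-0.001, 0, 0], [0, 0, 0]], [[-0.002, 0, 0], [0, 0, 0]], [[-0.003, 0, 0], [0, 0, 0]], [[-0.004, 0, 0], [0, 0, 0]], [[-0.005, 0, 0], [0, 0, 0]], [[-0.006, 0, 0], [0, 0, 0]], [[-0.0075, 0, 0], [0, 0, 0]], [[-0.0075, 0, 0], [0, 0, 0]], [[-0.0075, 0, 0], [0, 0, 0]], [[-0.0075, 0, 0], [0, 0, 0]]]}}

```text
clock: 14.0
position: [592.8, 63.6, 142.8]
ee_rot: [-3.007, -0.223, -0.75]
contact_force: [3.9, 0.5, 2.8]
finger_gap: 16.7
grip_force: 54.9
```

```bash
python3 st.py
```

```text
t 14.0 gap 16.740221428991443 grip 54.9477486172691
hold rel fork (deck) [-2.3, 80.2, 14.6] force deck [4.8, -0.1, 0.6] torque [ 0.29 -0.46 -0.12]
tool in deck axes [[1.0, -0.001, 0.0], [-0.001, -1.0, -0.002], [0.0, 0.002, -1.0]]
```

Request:
{"method": "move_arm", "body": {"commands": [[[-0.001, 0, 0], [0, 0, 0]], [[-0.002, 0, 0], [0, 0, 0]], [[-0.003, 0, 0], [0, 0, 0]], [[-0.004, 0, 0], [0, 0, 0]], [[-0.005, 0, 0], [0, 0, 0]], [[-0.006, 0, 0], [0, 0, 0]], [[-0.007, 0, 0], [0, 0, 0]], [[-0.008, 0, 0], [0, 0, 0]], [[-0.008, 0, 0], [0, 0, 0]], [[-0.008, 0, 0], [0, 0, 0]]]}}

```text
clock: 15.25
position: [591.1, 63.3, 142.3]
ee_rot: [-3.006, -0.222, -0.755]
contact_force: [8.5, 4.0, 4.0]
finger_gap: 16.7
grip_force: 55.0
```

```bash
python3 st.py
```

```text
t 15.25 gap 16.718450269118968 grip 54.96467943303287
hold rel fork (deck) [-4.1, 80.2, 15.0] force deck [9.9, 2.7, -0.7] torque [ 0.69 -1.24 -0.16]
tool in deck axes [[1.0, -0.002, 0.003], [-0.002, -1.0, -0.003], [0.003, 0.003, -1.0]]
```

Request:
{"method": "move_arm", "body": {"commands": [[[-0.002, 0, 0], [0, 0, 0]], [[-0.004, 0, 0], [0, 0, 0]], [[-0.006, 0, 0], [0, 0, 0]], [[-0.008, 0, 0], [0, 0, 0]], [[-0.008, 0, 0], [0, 0, 0]], [[-0.008, 0, 0], [0, 0, 0]], [[-0.008, 0, 0], [0, 0, 0]], [[-0.008, 0, 0], [0, 0, 0]], [[-0.008, 0, 0], [0, 0, 0]], [[-0.008, 0, 0], [0, 0, 0]]]}}

```text
clock: 16.5
position: [589.8, 62.6, 142.1]
ee_rot: [-3.006, -0.222, -0.76]
contact_force: [13.6, 3.5, 2.3]
finger_gap: 16.5
grip_force: 55.0
```

```bash
python3 st.py
```

```text
t 16.5 gap 16.503733037003798 grip 54.96487369760871
hold rel fork (deck) [-5.5, 79.7, 15.4] force deck [13.4, 1.5, -4.5] torque [ 0.7  -1.83 -0.27]
tool in deck axes [[1.0, -0.002, 0.006], [-0.002, -1.0, -0.004], [0.006, 0.004, -1.0]]
```

Request:
{"method": "move_arm", "body": {"commands": [[[0.003, -0.001, 0], [0, 0, 0]], [[0.006, -0.001, 0], [0, 0, 0]], [[0.006, -0.001, 0], [0, 0, 0]], [[0.006, -0.001, 0], [0, 0, 0]], [[0.006, -0.001, 0], [0, 0, 0]], [[0.006, -0.001, 0], [0, 0, 0]], [[0.006, -0.001, 0], [0, 0, 0]], [[0.006, -0.001, 0], [0, 0, 0]], [[0.006, -0.001, 0], [0, 0, 0]], [[0.006, -0.001, 0], [0, 0, 0]]]}}

```text
clock: 17.75
position: [590.8, 62.7, 142.3]
ee_rot: [-3.007, -0.222, -0.756]
contact_force: [9.1, -0.9, 3.1]
finger_gap: 17.1
grip_force: 55.0
```

```bash
python3 st.py
```

```text
t 17.75 gap 17.053236358439218 grip 54.979093819856644
hold rel fork (deck) [-4.4, 79.7, 15.1] force deck [9.3, -2.2, -1.5] torque [ 0.11 -1.22 -0.53]
tool in deck axes [[1.0, -0.002, 0.004], [-0.002, -1.0, -0.004], [0.004, 0.004, -1.0]]
```

Request:
{"method": "move_arm", "body": {"commands": [[[0, 0, 0], [0, 0, 0]], [[0, 0, 0], [0, 0, 0]], [[0, 0, 0], [0, 0, 0]], [[0, 0, 0], [0, 0, 0]], [[0, 0, -0.02], [0, 0, 0]], [[0, 0, -0.07], [0, 0, 0]], [[0, 0, -0.14], [0, 0, 0]], [[-0.1, 0.1, -0.25], [0, 0, 0]], [[-0.2, 0.2, -0.32], [0, -0.02, 0]], [[-0.3, 0.3, -0.35], [0, -0.045, 0]]], "fingers": 0.6}}

```text
clock: 19.0
position: [438.2, -78.1, 210.8]
ee_rot: [-3.105, -0.231, -0.318]
contact_force: [0.8, -0.0, -0.4]
finger_gap: 35.5
grip_force: 0.0
```

```bash
python3 - <<'E'
from h import *
from station import optics
o=[]
for n,(x,y) in(("scene",(310,200)),("top",(290,120))):
    c=optics.capture(n); pickle.dump(c,open(n+"3.pkl","wb")); o.append(cv2.resize(c["image"][y:y+100,x:x+80,::-1],(400,500),interpolation=2))
cv2.imwrite("pics/a3.png",np.hstack(o))
S=pickle.load(open("scene3.pkl","rb"));T=pickle.load(open("top3.pkl","rb"))
ex,ey,ez=axes();F=np.load("fork0.npy")
us=proj(S,[F+80*ey+12*ez])[0];ut=proj(T,[F+80*ey+12*ez])[0]
cs,ss,_=blob(S["image"].max(2)<45,us);ct,st,_=blob(T["image"].max(2)<45,ut)
X,e=tri(S,cs,T,ct);d=X-F
print(us,cs,ss,ut,ct,st,e,[round(float(d@v),1) for v in(ex,ey,ez)])
E
```

```text
[351.80390925 238.76228687] [352.4017094  238.75213675] [347 229  12  20 117] [323.71701413 190.32956462] [323.82352941 191.23529412] [321 187   7  10  51] 2.7846904705127997 [-0.7, 80.6, 11.3]
```

View pics/a3.png

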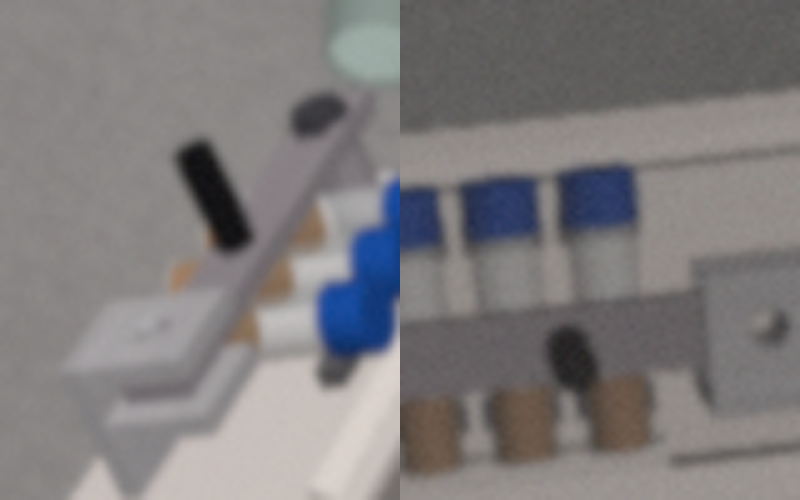

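The pictures show the bar in the fork with its post 80.6 mm from the hole and level (about -0.7 mm up-slope), so it is home and lined up. Next is the pin.

```bash
cat > pp.py <<'E'
from h import *
import sys
a=np.radians(-27); x=np.array([np.cos(a),np.sin(a),0]);z=np.array([0,0,-1.]);R=np.c_[x,np.cross(z,x),z]
plan([624.3,-244.6,float(sys.argv[1])],R)
from station import bot
s=bot.state();print(s["clock"],s["position"],s["q"].round(2))
E
python3 pp.py 150; python3 - <<'E'
from h import *
S=pickle.load(open("scene0.pkl","rb"));T=pickle.load(open("top0.pkl","rb"))
bl=lambda i:(i[...,2].astype(int)-i[...,0]>50)
cs,_,_=blob(bl(S["image"]),(209,299));ct,_,_=blob(bl(T["image"]),(480,266));print("bottle",tri(S,cs,T,ct))
E
```

```text
shift [0.36058 0.47177 0.23003] turn [-0.00934 -0.03157  0.09762] deg 37.1
19.1 [439.00186904 -80.51936194 210.18725457] [-0.54 -0.24  2.09  0.14  1.13  0.84]
bottle (array([ 450.13592831, -242.07019209,  144.54740682]), np.float64(2.101755779776401))
```

Request:
{"method": "move_arm", "body": {"commands": [[[0.02, 0.03, 0.01], [0, -0.002, 0.006]], [[0.06, 0.08, 0.03], [-0.001, -0.006, 0.018]], [[0.12, 0.15, 0.07], [-0.003, -0.01, 0.032]], [[0.18, 0.24, 0.115], [-0.005, -0.016, 0.05]], [[0.24, 0.31, 0.15], [-0.006, -0.021, 0.066]], [[0.3, 0.39, 0.19], [-0.008, -0.027, 0.082]], [[0.34, 0.45, 0.22], [-0.009, -0.031, 0.095]], [[0.3605, 0.472, 0.23], [-0.0093, -0.0316, 0.0976]], [[0.3605, 0.472, 0.23], [-0.0093, -0.0316, 0.0976]], [[0.3605, 0.472, 0.23], [-0.0093, -0.0316, 0.0976]]]}}

```text
clock: 20.35
position: [625.2, -238.9, 148.7]
ee_rot: [-3.053, 0.724, -0.001]
contact_force: [0.4, 0.1, 0.6]
finger_gap: 34.9
grip_force: 0.0
```

```bash
python3 pp.py 77
```

```text
shift [0.00445 0.01433 0.17909] turn [-6.4e-04  6.0e-05  9.0e-04] deg 0.4
20.35 [ 625.17841264 -238.94835467  148.65703282] [-0.54  0.47  1.42  0.    1.25  1.49]
```

Request:
{"method": "move_arm", "body": {"commands": [[[0.0045, 0.0143, 0.01], [0, 0, 0]], [[0.0045, 0.0143, 0.03], [0, 0, 0]], [[0.0045, 0.0143, 0.055], [0, 0, 0]], [[0.0045, 0.0143, 0.085], [0, 0, 0]], [[0.0045, 0.0143, 0.115], [0, 0, 0]], [[0.0045, 0.0143, 0.14], [0, 0, 0]], [[0.0045, 0.0143, 0.16], [0, 0, 0]], [[0.0045, 0.0143, 0.172], [0, 0, 0]], [[0.0045, 0.0143, 0.179], [0, 0, 0]], [[0.0045, 0.0143, 0.179], [0, 0, 0]]]}}

```text
clock: 21.6
position: [624.8, -245.6, 76.6]
ee_rot: [-3.053, 0.726, -0.001]
contact_force: [-0.0, 0.3, 0.4]
finger_gap: 35.3
grip_force: 0.0
```

Request:
{"method": "move_arm", "body": {"commands": [[[0, 0, 0], [0, 0, 0]], [[0, 0, 0], [0, 0, 0]], [[0, 0, 0], [0, 0, 0]], [[0, 0, 0], [0, 0, 0]], [[0, 0, 0], [0, 0, 0]], [[0, 0, 0], [0, 0, 0]], [[0, 0, 0], [0, 0, 0]], [[0, 0, 0], [0, 0, 0]], [[0, 0, 0], [0, 0, 0]], [[0, 0, 0], [0, 0, 0]]], "fingers": 1, "grip_force": 40}}

```text
clock: 22.85
position: [624.9, -245.7, 76.8]
ee_rot: [-3.053, 0.726, -0.001]
contact_force: [-1.1, 0.5, 5.7]
finger_gap: 13.8
grip_force: 40.0
```

```bash
python3 pp.py 77; python3 st.py|head -2; python3 - <<'E'
from h import *
from station import optics
o=[]
for n,(x,y) in(("scene",(240,280)),("top",(430,150))):
    c=optics.capture(n); pickle.dump(c,open(n+"4.pkl","wb")); o.append(cv2.resize(c["image"][y:y+120,x:x+80,::-1],(400,600),interpolation=2))
cv2.imwrite("pics/a4.png",np.hstack(o))
E
```

```text
shift [-0.0027  -0.00178 -0.00041] turn [-0.00057  0.       0.00069] deg 0.3
22.85 [ 624.94466777 -245.72267674   76.83463067] [-0.55  0.56  1.45  0.    1.13  1.48]
t 22.85 gap 13.823416430683695 grip 39.97276418438105
hold rel fork (deck) [-37.3, -230.5, -39.1] force deck [1.8, 0.7, 5.5] torque [0.15 0.08 0.04]
```

View pics/a4.png

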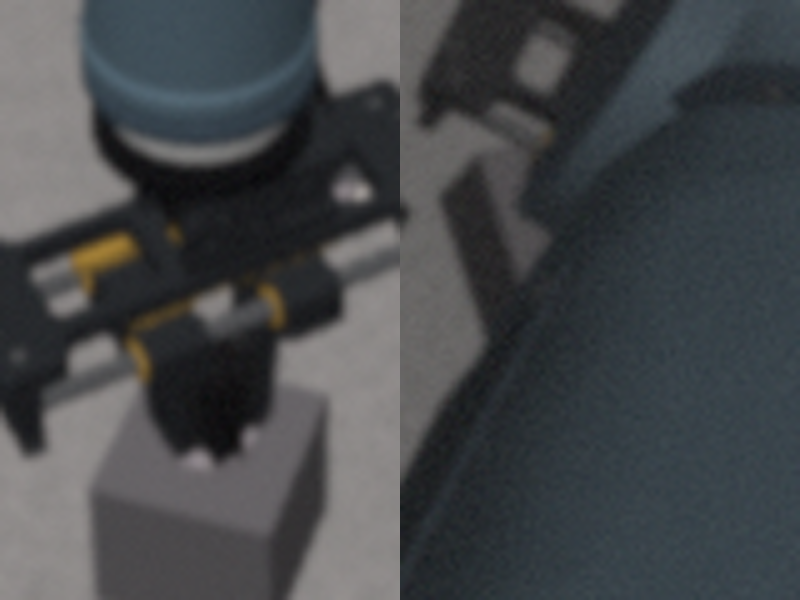

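The picture shows the fingers closed on the tab with the flange still on the block; the gap of 13.8 mm matches the 14 mm tab. I lift.

Request:
{"method": "move_arm", "body": {"commands": [[[0, 0, -0.01], [0, 0, 0]], [[0, 0, -0.04], [0, 0, 0]], [[0, 0, -0.08], [0, 0, 0]], [[0, 0, -0.13], [0, 0, 0]], [[0, 0, -0.19], [0, 0, 0]], [[0, 0, -0.26], [0, 0, 0]], [[0, 0, -0.34], [0, 0, 0]], [[0, 0, -0.41], [0, 0, 0]], [[0, 0, -0.46], [0, 0, 0]], [[0, 0, -0.48], [0, 0, 0]]]}}

```text
clock: 24.2
position: [625.0, -246.5, 270.8]
ee_rot: [-3.054, 0.726, -0.005]
contact_force: [-0.8, 0.1, -3.0]
finger_gap: 14.2
grip_force: 40.0
```

```bash
cat > pf.py <<'E'
from h import *
import sys
ex,ey,ez=axes();F=np.load("fork0.npy");R=np.c_[ex,-ey,-ez]
plan(F+float(sys.argv[1])*ex+float(sys.argv[2])*ey+(float(sys.argv[3])+69.5)*ez,R)   # arg3: tip height above hole mouth
E
python3 pf.py 0 0 30; python3 st.py
```

```text
shift [-0.40007 -0.42479  0.08897] turn [ 0.02358  0.07477 -0.0963 ] deg 44.7
t 24.2 gap 14.181244217476209 grip 39.96777383610606
hold rel fork (deck) [53.6, -231.3, 132.2] force deck [-2.1, 0.2, -2.3] torque [0.08 0.   0.02]
tool in deck axes [[0.721, -0.512, -0.466], [-0.579, -0.816, 0.001], [-0.381, 0.269, -0.885]]
```

Request:
{"method": "move_arm", "body": {"commands": [[[-0.03, -0.03, 0], [0.001, 0.004, -0.005]], [[-0.08, -0.08, 0], [0.003, 0.011, -0.014]], [[-0.14, -0.15, 0], [0.007, 0.022, -0.028]], [[-0.2, -0.21, 0.01], [0.011, 0.035, -0.045]], [[-0.26, -0.28, 0.03], [0.015, 0.048, -0.062]], [[-0.32, -0.34, 0.05], [0.019, 0.06, -0.078]], [[-0.37, -0.39, 0.07], [0.022, 0.07, -0.09]], [[-0.4, -0.425, 0.089], [0.0236, 0.0748, -0.0963]], [[-0.4, -0.425, 0.089], [0.0236, 0.0748, -0.0963]], [[-0.4, -0.425, 0.089], [0.0236, 0.0748, -0.0963]]]}}

```text
clock: 25.45
position: [558.6, -22.9, 234.0]
ee_rot: [-3.005, -0.224, -0.746]
contact_force: [0.6, 0.4, -1.4]
finger_gap: 13.7
grip_force: 40.0
```

```bash
python3 pf.py 0 0 12; python3 st.py
```

```text
shift [ 0.0019  -0.00053  0.04209] turn [-0.00015  0.00033 -0.00024] deg 0.2
t 25.45 gap 13.72668172350259 grip 39.967548893764615
hold rel fork (deck) [-0.7, -0.2, 117.0] force deck [-0.1, 0.3, -1.6] torque [-0.02  0.35 -0.  ]
tool in deck axes [[1.0, -0.002, -0.002], [-0.001, -1.0, 0.001], [-0.002, -0.001, -1.0]]
```

Request:
{"method": "move_arm", "body": {"commands": [[[0.002, 0, 0.01], [0, 0, 0]], [[0.002, 0, 0.02], [0, 0, 0]], [[0.002, 0, 0.03], [0, 0, 0]], [[0.002, 0, 0.04], [0, 0, 0]], [[0.002, 0, 0.046], [0, 0, 0]], [[0.002, 0, 0.046], [0, 0, 0]], [[0.002, 0, 0.046], [0, 0, 0]], [[0.002, 0, 0.046], [0, 0, 0]], [[0.002, 0, 0.046], [0, 0, 0]], [[0.002, 0, 0.046], [0, 0, 0]]]}}

```text
clock: 26.7
position: [567.5, -20.9, 217.8]
ee_rot: [-3.004, -0.225, -0.746]
contact_force: [-0.5, -0.1, -3.1]
finger_gap: 13.5
grip_force: 40.0
```

```bash
python3 st.py; python3 - <<'E'
from h import *
from station import optics,bot
S=[optics.capture("scene") for _ in range(4)];c=S[0];im=np.mean([s["image"] for s in S],0).astype(np.uint8);c["image"]=im
T=optics.capture("top");pickle.dump((c,T),open("st5.pkl","wb"))
s=bot.state();R=Ro.from_rotvec(s["ee_rot"]).as_matrix();p=s["position"]
for d in(10,30,50,69.5): print(d,proj(c,[p+d*R[:,2]]),proj(T,[p+d*R[:,2]]))
F=np.load("fork0.npy");print(proj(c,[F]),proj(T,[F]))
a=cv2.resize(im[225:285,315:368,::-1],(530,600),interpolation=2);b=cv2.resize(T["image"][160:220,345:372,::-1],(270,600),interpolation=2)
cv2.imwrite("pics/a5.png",np.hstack([a,b]))
E
```

```text
t 26.7 gap 13.503922256121498 grip 39.967681327834725
hold rel fork (deck) [-0.3, 0.4, 98.5] force deck [-1.9, -0.0, -2.5] torque [-0.08  0.36 -0.03]
tool in deck axes [[1.0, -0.001, -0.002], [-0.001, -1.0, 0.002], [-0.002, -0.002, -1.0]]
10 [[325.32478524 236.92236575]] [[369.02187421 191.5835498 ]]
30 [[329.31222677 245.10624408]] [[367.25410429 189.52082511]]
50 [[333.24985371 253.18779591]] [[365.56577061 187.55099922]]
69.5 [[337.04200837 260.97070055]] [[363.99113391 185.71401034]]
[[339.13315613 265.16202056]] [[363.45945269 184.46448198]]
```

View pics/a5.png

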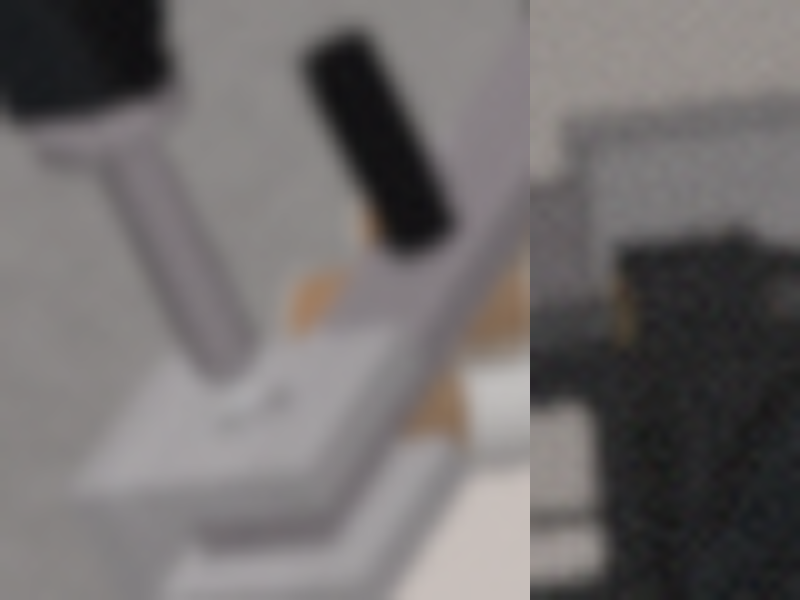

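The picture shows the shank tip at about crop (228,366), just above the hole, whose centre is near crop (253,403), i.e. scene (340,265). I compute the small correction.

```bash
python3 - <<'E'
from h import *
S,T=pickle.load(open("st5.pkl","rb"));ex,ey,ez=axes();F=np.load("fork0.npy")
J=np.array([(proj(S,[F+5*v])-proj(S,[F-5*v]))[0]/10 for v in(ex,ey,ez)]);print(J.round(3))
print(np.linalg.solve(J[:2].T,[.6,-.5]))
g=cv2.cvtColor(S["image"],cv2.COLOR_RGB2GRAY).astype(np.float32)
# cross profile of shank, predicted axis, sampled perpendicular
w=J[2]/np.linalg.norm(J[2]);n=np.array([-w[1],w[0]]);n*=np.sign(n[0]);print("n",n,"ex.n",J[0]@n,"ey.n",J[1]@n)
H=F-.3*ex+.4*ey
for h in(18,26,34,42):
    c=proj(S,[H+h*ez])[0];t=np.arange(-8,8.1,.5);uv=(c+t[:,None]*n).astype(np.float32)
    v=cv2.remap(g,uv[:,0].reshape(1,-1),uv[:,1].reshape(1,-1),2)[0];d=np.diff(v)
    l,r=np.argmin(d[4:16])+4,np.argmax(d[16:28])+16
    print(h,"edges",t[l]+.25,t[r]+.25,"mid",(t[l]+t[r]+.5)/2, v[::2].astype(int))
E
```

```text
[[ 0.406 -0.05 ]
 [ 0.194 -0.285]
 [-0.193 -0.395]]
[0.69812338 1.63296698]
n [ 0.89872988 -0.43850267] ex.n 0.38640336903009875 ey.n 0.29929082734225904
18 edges -3.25 4.25 mid 0.5 [138 140 144 144 137 122 111 114 120 121 116 113 119 132 136 140 145]
26 edges -3.25 4.25 mid 0.5 [135 136 135 133 126 112 106 112 119 121 118 114 118 129 134 136 135]
34 edges -3.25 4.25 mid 0.5 [135 134 133 133 127 112 105 112 120 122 117 113 117 128 133 134 136]
42 edges -3.25 4.25 mid 0.5 [134 134 135 135 127 111 104 112 118 121 118 115 120 130 133 133 133]
```

Request:
{"method": "move_arm", "body": {"commands": [[[0.0025, 0, 0.005], [0, 0, 0]], [[0.0025, 0, 0.01], [0, 0, 0]], [[0.0025, 0, 0.015], [0, 0, 0]], [[0.0025, 0, 0.02], [0, 0, 0]], [[0.0025, 0, 0.024], [0, 0, 0]], [[0.0025, 0, 0.028], [0, 0, 0]], [[0.0025, 0, 0.032], [0, 0, 0]], [[0.0025, 0, 0.036], [0, 0, 0]], [[0.0025, 0, 0.036], [0, 0, 0]], [[0.0025, 0, 0.036], [0, 0, 0]]]}}

```text
clock: 28.2
position: [575.0, -19.9, 205.5]
ee_rot: [-3.004, -0.225, -0.746]
contact_force: [-0.3, -1.3, -2.2]
finger_gap: 13.8
grip_force: 40.0
```

```bash
python3 st.py
```

```text
t 28.2 gap 13.788417113393876 grip 39.97311613304646
hold rel fork (deck) [0.6, 0.4, 84.0] force deck [-1.4, -1.2, -1.8] torque [-0.25  0.35 -0.14]
tool in deck axes [[1.0, -0.001, -0.002], [-0.001, -1.0, 0.001], [-0.002, -0.001, -1.0]]
```

Request:
{"method": "move_arm", "body": {"commands": [[[0, 0, 0.003], [0, 0, 0]], [[0, 0, 0.006], [0, 0, 0]], [[0, 0, 0.009], [0, 0, 0]], [[0, 0, 0.012], [0, 0, 0]], [[0, 0, 0.015], [0, 0, 0]], [[0, 0, 0.018], [0, 0, 0]], [[0, 0, 0.02], [0, 0, 0]], [[0, 0, 0.02], [0, 0, 0]], [[0, 0, 0.02], [0, 0, 0]], [[0, 0, 0.02], [0, 0, 0]]]}}

```text
clock: 29.45
position: [578.7, -19.2, 198.4]
ee_rot: [-3.004, -0.225, -0.746]
contact_force: [0.9, -1.8, -1.4]
finger_gap: 13.9
grip_force: 40.0
```

```bash
python3 st.py
```

```text
t 29.45 gap 13.860914035004894 grip 39.98505322248093
hold rel fork (deck) [0.6, 0.4, 76.0] force deck [-0.1, -1.9, -1.5] torque [-0.56  0.28 -0.23]
tool in deck axes [[1.0, -0.001, -0.002], [-0.001, -1.0, 0.002], [-0.002, -0.002, -1.0]]
```

The pin is in the fork's upper hole. I ease it 0.4 mm towards -y and continue into the bar.

Request:
{"method": "move_arm", "body": {"commands": [[[0, 0.001, 0.002], [0, 0, 0]], [[0, 0.0012, 0.005], [0, 0, 0]], [[0, 0.0012, 0.008], [0, 0, 0]], [[0, 0.0012, 0.011], [0, 0, 0]], [[0, 0.0012, 0.014], [0, 0, 0]], [[0, 0.0012, 0.017], [0, 0, 0]], [[0, 0.0012, 0.02], [0, 0, 0]], [[0, 0.0012, 0.023], [0, 0, 0]], [[0, 0.0012, 0.025], [0, 0, 0]], [[0, 0.0012, 0.025], [0, 0, 0]]]}}

```text
clock: 30.7
position: [583.3, -18.9, 189.5]
ee_rot: [-3.004, -0.225, -0.746]
contact_force: [0.3, -1.9, -1.4]
finger_gap: 13.6
grip_force: 40.0
```

```bash
python3 st.py
```

```text
t 30.7 gap 13.598482767850829 grip 39.97023421260508
hold rel fork (deck) [0.5, 0.0, 66.0] force deck [-0.7, -1.9, -1.2] torque [-0.2   0.4  -0.11]
tool in deck axes [[1.0, -0.001, -0.002], [-0.001, -1.0, 0.002], [-0.002, -0.002, -1.0]]
```

Request:
{"method": "move_arm", "body": {"commands": [[[0, 0.001, 0.004], [0, 0, 0]], [[0, 0.001, 0.008], [0, 0, 0]], [[0, 0.001, 0.012], [0, 0, 0]], [[0, 0.001, 0.016], [0, 0, 0]], [[0, 0.001, 0.02], [0, 0, 0]], [[0, 0.001, 0.024], [0, 0, 0]], [[0, 0.001, 0.028], [0, 0, 0]], [[0, 0.001, 0.032], [0, 0, 0]], [[0, 0.001, 0.036], [0, 0, 0]], [[0, 0.001, 0.036], [0, 0, 0]]]}}

```text
clock: 31.95
position: [590.1, -18.3, 176.7]
ee_rot: [-3.004, -0.225, -0.746]
contact_force: [0.8, -0.6, -1.5]
finger_gap: 13.6
grip_force: 40.0
```

```bash
python3 st.py
```

```text
t 31.95 gap 13.642703214372613 grip 39.96767967939377
hold rel fork (deck) [0.4, -0.3, 51.5] force deck [-0.1, -0.7, -1.7] torque [-0.02  0.38  0.  ]
tool in deck axes [[1.0, -0.001, -0.002], [-0.001, -1.0, 0.002], [-0.002, -0.002, -1.0]]
```

Request:
{"method": "move_arm", "body": {"commands": [[[0, 0, 0.008], [0, 0, 0]], [[0, 0, 0.016], [0, 0, 0]], [[0, 0, 0.024], [0, 0, 0]], [[0, 0, 0.032], [0, 0, 0]], [[0, 0, 0.039], [0, 0, 0]], [[0, 0, 0.045], [0, 0, 0]], [[0, 0, 0.05], [0, 0, 0]], [[0, 0, 0.054], [0, 0, 0]], [[0, 0, 0.057], [0, 0, 0]], [[0, 0, 0.057], [0, 0, 0]]]}}

```text
clock: 33.2
position: [600.6, -16.7, 156.7]
ee_rot: [-3.004, -0.225, -0.746]
contact_force: [-1.0, 1.4, -1.9]
finger_gap: 13.7
grip_force: 40.0
```

```bash
python3 st.py
```

```text
t 33.2 gap 13.730117120836269 grip 39.96764212846756
hold rel fork (deck) [0.5, -0.3, 28.8] force deck [-1.5, 1.6, -1.3] torque [-0.06  0.38  0.01]
tool in deck axes [[1.0, -0.001, -0.002], [-0.001, -1.0, 0.002], [-0.002, -0.002, -1.0]]
```

Now the last bit, until the axial force rises.

Request:
{"method": "move_arm", "body": {"commands": [[[0, 0, 0.001], [0, 0, 0]], [[0, 0, 0.002], [0, 0, 0]], [[0, 0, 0.003], [0, 0, 0]], [[0, 0, 0.004], [0, 0, 0]], [[0, 0, 0.005], [0, 0, 0]], [[0, 0, 0.006], [0, 0, 0]], [[0, 0, 0.007], [0, 0, 0]], [[0, 0, 0.007], [0, 0, 0]], [[0, 0, 0.007], [0, 0, 0]], [[0, 0, 0.007], [0, 0, 0]]]}}

```text
clock: 34.45
position: [600.9, -16.6, 156.5]
ee_rot: [-3.005, -0.229, -0.745]
contact_force: [-35.0, -3.8, 31.9]
finger_gap: 13.8
grip_force: 40.0
```

```bash
python3 st.py
```

```text
t 34.45 gap 13.842166674563444 grip 39.97615238651633
hold rel fork (deck) [0.7, -0.3, 28.6] force deck [-16.1, 1.5, 44.7] torque [-0.07  2.71  0.1 ]
tool in deck axes [[1.0, 0.001, -0.003], [0.001, -1.0, 0.002], [-0.003, -0.002, -1.0]]
```

The pin is seated: the axial force rose sharply at 28.6 mm, where 28.5 was expected. I relieve the force, release and retreat along the pin axis.

Request:
{"method": "move_arm", "body": {"commands": [[[0, 0, -0.003], [0, 0, 0]], [[0, 0, -0.006], [0, 0, 0]], [[0, 0, -0.006], [0, 0, 0]], [[0, 0, -0.006], [0, 0, 0]], [[0, 0, -0.006], [0, 0, 0]], [[0, 0, -0.006], [0, 0, 0]], [[0, 0, -0.006], [0, 0, 0]], [[0, 0, -0.006], [0, 0, 0]], [[0, 0, -0.006], [0, 0, 0]], [[0, 0, -0.006], [0, 0, 0]]]}}

```text
clock: 35.7
position: [600.8, -16.7, 156.7]
ee_rot: [-3.004, -0.226, -0.746]
contact_force: [-7.0, -0.6, 4.3]
finger_gap: 13.6
grip_force: 40.0
```

Request:
{"method": "move_arm", "body": {"commands": [[[0, 0, 0], [0, 0, 0]], [[0, 0, 0], [0, 0, 0]], [[0, 0, 0], [0, 0, 0]], [[0, 0, 0], [0, 0, 0]], [[0, 0, 0], [0, 0, 0]], [[0, 0, -0.02], [0, 0, 0]], [[0, 0, -0.06], [0, 0, 0]], [[0, 0, -0.13], [0, 0, 0]], [[0, 0, -0.22], [0, 0, 0]], [[0, 0, -0.25], [0, 0, 0]]], "fingers": 0.6}}

```text
clock: 36.95
position: [554.9, -24.3, 247.4]
ee_rot: [-3.005, -0.226, -0.752]
contact_force: [0.7, 0.1, 0.5]
finger_gap: 35.3
grip_force: 0.0
```

Request:
{"method": "move_arm", "body": {"commands": [[[-0.05, 0, -0.05], [0, 0, 0]], [[-0.12, 0, -0.08], [0, 0, 0]], [[-0.2, 0, -0.08], [0, 0, 0]], [[-0.25, 0, -0.08], [0, 0, 0]], [[-0.3, 0, -0.08], [0, 0, 0]], [[-0.33, 0, -0.08], [0, 0, 0]], [[-0.35, 0, -0.08], [0, 0, 0]], [[-0.35, 0, -0.08], [0, 0, 0]], [[-0.35, 0, -0.08], [0, 0, 0]], [[-0.35, 0, -0.08], [0, 0, 0]]]}}

```text
clock: 38.2
position: [417.8, -44.5, 207.8]
ee_rot: [-3.004, -0.226, -0.746]
contact_force: [-0.2, -0.1, -0.1]
finger_gap: 34.9
grip_force: 0.0
```

```bash
python3 - <<'E'
from h import *
from station import optics,bot
o=[]
for n,(x,y) in(("scene",(300,190)),("top",(280,120))):
    c=optics.capture(n); pickle.dump(c,open(n+"6.pkl","wb")); o.append(cv2.resize(c["image"][y:y+120,x:x+100,::-1],(400,480),interpolation=2))
cv2.imwrite("pics/a6.png",np.hstack(o)); s=bot.state();print(s["clock"],s["position"],s["contact_force"])
S=pickle.load(open("scene6.pkl","rb"));T=pickle.load(open("top6.pkl","rb"));ex,ey,ez=axes();F=np.load("fork0.npy")
for nm,Q in(("tab",F+28.5*ez),("post",F+80*ey+12*ez)):
    us,ut=proj(S,[Q])[0],proj(T,[Q])[0];cs,ss,_=blob(S["image"].max(2)<45,us);ct,st,_=blob(T["image"].max(2)<45,ut)
    X,e=tri(S,cs,T,ct);print(nm,us,cs,ss,ut,ct,st,[round(float((X-F)@v),1) for v in(ex,ey,ez)],e)
E
```

```text
38.3 [417.65792196 -44.4307987  207.69542795] [-0.71887414  0.77209179 -0.83029372]
tab [333.59542209 253.81211432] [334.03676471 253.96323529] [324 245  21  19 272] [365.71989315 187.13602731] [365.84552846 188.38211382] [362 180   9  18 123] [-1.4, 0.6, 27.6] 2.881642354228157
post [351.80390925 238.76228687] [352.47058824 238.91596639] [347 229  12  21 119] [323.71701413 190.32956462] [323.9122807  191.40350877] [321 187   7  11  57] [-0.9, 80.6, 10.9] 3.216815508491446
```

View pics/a6.png

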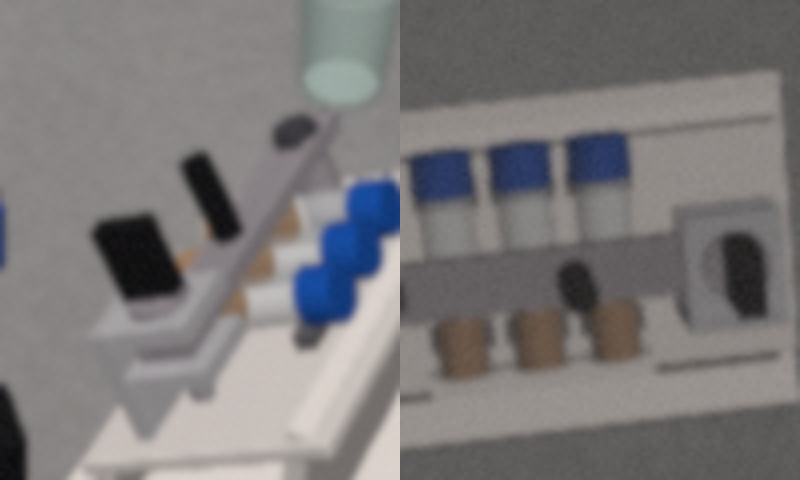

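The flange sits flat on the fork (crop (155,310)), the shank end shows under the lower plate (crop (200,390)), and the bar is home with its post still 80.6 mm from the hole. I hand the job in.

```bash
python3 -c "
from station import bot
print(bot.job_done())"
```

```text
the job is handed in; nothing more can be done
None
```

The keeper bar is home and lined up, and the pin is through fork and bar with its flange flat on the fork and released. I kept clear of the bottle, beaker and tip box, and the job was handed in at about 38 s.

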